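# Stack the ink tins on their stands

### The job

Put away the four lidded steel ink tins: stack the two wide tins on the wider round wooden stand and the two narrow tins on the narrower one, in each stack the tall tin below and the flat one on top, all upright (lid up) and well centred over the stand. Leave the open dish of ink, the tape roll and the jar where they are.

Things in the scene. Friction and masses are not known exactly. Their poses are not given: they have to be found in the camera images.
- tin_wide_tall: lidded steel ink tin, wide and tall: a closed upright cylinder 62 mm in diameter and 54 mm high, plain steel with a blank pale paper disc on its flat lid; under 0.45 kg. Origin at the centre of its underside, z up its axis (yaw means nothing)
- tin_wide_flat: lidded steel ink tin, wide and flat: a closed upright cylinder 62 mm in diameter and 26 mm high, plain steel with a blank pale paper disc on its flat lid; under 0.45 kg. Origin at the centre of its underside, z up its axis (yaw means nothing)
- tin_narrow_tall: lidded steel ink tin, narrow and tall: a closed upright cylinder 44 mm in diameter and 54 mm high, plain steel with a blank pale paper disc on its flat lid; under 0.45 kg. Origin at the centre of its underside, z up its axis (yaw means nothing)
- tin_narrow_flat: lidded steel ink tin, narrow and flat: a closed upright cylinder 44 mm in diameter and 26 mm high, plain steel with a blank pale paper disc on its flat lid; under 0.45 kg. Origin at the centre of its underside, z up its axis (yaw means nothing)
- stand_wide: the wider round wooden stand, a flat disc 84 mm in diameter and 12 mm thick with a flat cork top, fixed to the table. Origin at the centre of its underside, so its top is 12 mm above; z up
- stand_narrow: the narrower round wooden stand, a flat disc 60 mm in diameter and 12 mm thick with a flat cork top, fixed to the table. Origin at the centre of its underside, so its top is 12 mm above; z up
- ink_dish: open shallow metal dish of black ink without a lid, 74 mm in diameter, 22 mm high, loose; to be left alone. Origin at the centre of its underside
- tape_roll: roll of brown tape, a flat ring 66 mm outside, 48 mm inside, 24 mm high, loose; to be left alone. Origin at the centre of its underside
- jar: small amber glass jar with a black cap, 48 mm in diameter, 62 mm high, loose; to be left alone. Origin at the centre of its underside. The nine things listed stand on the open table (z = 0) in two rows, their centres at least 95 mm apart; all else lies outside them towards the table's edges

How it is judged:
At the end, for the whole second after the job is handed in: Each tall tin stands upright, lid up (within 0.1 rad), on the stand of its width, its axis within 12 mm of the stand's centre; each flat tin lies upright on the tall tin of its width, its axis within 12 mm of that tin's; all four are released and at rest (horizontal distance between tin_wide_tall and stand_wide below 0.012 m and z of tin_wide_tall in the frame of stand_wide between 0.008 and 0.016 m and horizontal distance between tin_wide_flat and tin_wide_tall below 0.012 m and z of tin_wide_flat in the frame of tin_wide_tall between 0.05 and 0.058 m and angle between each of tin_wide_tall, tin_wide_flat, tin_narrow_tall, tin_narrow_flat's own z axis and vertical below 0.1 rad and linear speed of each of tin_wide_tall, tin_wide_flat, tin_narrow_tall, tin_narrow_flat below 0.02 m/s and contact force between each of tin_wide_tall, tin_wide_flat, tin_narrow_tall, tin_narrow_flat and the fingers below 0.1 N and horizontal distance between tin_narrow_tall and stand_narrow below 0.012 m and z of tin_narrow_tall in the frame of stand_narrow between 0.008 and 0.016 m and horizontal distance between tin_narrow_flat and tin_narrow_tall below 0.012 m and z of tin_narrow_flat in the frame of tin_narrow_tall between 0.05 and 0.058 m); the robot touches nothing.
It fails at once if the open ink dish is pushed more than 25 mm from its place or tipped (distance of ink_dish from where it was at the start of the episode above 0.025 m or angle between ink_dish's own z axis and vertical above 0.4 rad).
It fails at once if the tape roll is pushed more than 25 mm from its place or tipped (distance of tape_roll from where it was at the start of the episode above 0.025 m or angle between tape_roll's own z axis and vertical above 0.4 rad).
It fails at once if the jar is pushed more than 25 mm from its place or tipped (distance of jar from where it was at the start of the episode above 0.025 m or angle between jar's own z axis and vertical above 0.4 rad).
It also fails if it takes over 106 s, if anything falls off the work surface, if the arm or the gripper's body presses on something with over 40 N, if the wrist force passes 120 N, or if a joint passes its speed limit or range.

### The arm

A 7-joint arm with a two-finger parallel gripper is mounted at the origin on the work surface. World frame = base frame: x ahead of the robot, y to its left, z up, the work surface at z = 0. Lengths are in m, angles in rad, forces in N, time in s.
With the tool pointing down it reaches from about 0.425 to 0.925 m from the base axis. Payload 6.8 kg.
Tool frame: the origin (TCP) lies at the very end of the fingers, on their centre line; the grasp point (between the pads) lies 19 mm behind it; z points along the fingers, y is the line along which they close (so a half turn about z gives the same grasp; the last joint's range is limited). The gripper opens to 85 mm and grips with 20 to 120 N. Pads are 22 mm wide; open, the fingers measure 114 mm over their backs; the gripper's body (76 mm by 85 mm) begins 54 mm behind the grasp point. The pads swing forward as they close: fully open they stand 13 mm farther back than shut.
Start: joints at [-1.292, 0.477, 0.022, 1.555, -0.011, 1.109, -0.083], TCP at [0.255, 0.625, 0.231] pointing down, gripper open.
Joint ranges: [-2.96, 2.96], [-0.34, 2.1], [-1.41, 1.46], [0.24, 2.44], [-1.37, 4.51], [0.17, 1.92], [-2.96, 2.96]. Speed limits (rad/s): [2.39, 2.39, 3.14, 3.14, 3.14, 3.14, 3.14].

### API

Orientations are given as a unit quaternion [w, x, y, z].
In Python, from station import monitor, eyes, bot gives the robot as it stands.
- The arm moves only by the tool drive_effector, called as a command line: name --pt "numbers of a row" for each row, then --argument value for the rest. Schema: {"type":"object","properties":{"steps":{"type":"array","items":{"type":"number"},"minItems":5,"maxItems":100},"grip_n":{"type":"number"},"only":{"type":"string"},"quiet":{"type":"boolean"},"lines":{"type":"string"}},"required":["steps"],"additionalProperties":false}. steps is one flat list of numbers that holds 1 to 20 rows one after another, with no inner brackets; each row has 5 numbers: dx, dy, dz in shares of the most that a row can go, 1 being 50 mm, then a turn about the tool's z in parts of the range, where 1.0 means 90 degrees, then the opening from 0.0 (shut) to 1.0 (fully open); each row shifts and turns the commanded pose from where the row before left it, along the tool's axes as they then stand; what a row does not reach is not made up. A row lasts 1/10 s, in which the tool goes at most 0.05 m and 0.15 rad, less where a joint would pass 70% of its speed; a pose out of reach is approached as far as the arm can. The fingers move at their own pace and stop on an object; grip_n is the grip in N (left out, the last holds). Time passes only in rows, so rows that do not move let the fingers close. The tool returns the time, the measured TCP pose, the force, the opening and the grip force at its end. only (a regular expression) keeps the lines of the reply that match it, lines (a string "A,B") keeps lines A to B, and quiet returns only ok. Shift and turn numbers lie between -1 and 1, and a call with a number outside is refused. Input that does not fit is refused with a message, and nothing moves.
- monitor.get_obs(): the state, without advancing time (a new reading comes with each control period).
- eyes.read_camera(name): name is "side" or "top"; returns the picture (480x640x3 uint8, blue, green, red); there is no depth.
- eyes.camera_info(name): a dict with "vertical_fov" (degrees; the focal length in pixels is half the picture's height over the tangent of half this angle, whatever the lens; pixels are square), "cx", "cy" (the principal point, pixels), "view" (4x4, takes a point from world to camera coordinates). Camera axes: x right, y up, looking along -z (the intrinsics and any distortion apply to the point x, -y, -z); pixel columns grow to the right and rows downward; lengths in m; the calibration is good to about 2 mm. A picture is of the moment at which its call begins. camera_info takes no time and is no camera call.
- bot.hand_in(): hands the job in; it is judged then, once.
The state is a dict: "t": time; "q": joint angles; "joint_vel": joint speeds; "joint_torque": joint torques, N m; "eef_pos": TCP position; "tool_rot": TCP orientation; "contact_force": force on the tool from outside, world axes, zero at the start; "torque": the same for the moment, N m; "gripper_width": opening from 0.0 (shut) to 1.0 (fully open); "grasp_force": force on a finger pad.
Only numpy, scipy, OpenCV 4.12 (cv2) and the standard library are available. Lean on these libraries where they do the work, as an engineer would, in place of code of your own. Each camera call takes 0.05 s, during which the arm holds its last target. There are 200 camera calls.

## Working session

There is one attempt and no reset: what is moved stays moved. The work goes in short steps, Python scripts to look and compute and a tool call to move; the robot and the scene stay as the last step left them, time stands still between calls to the robot, and variables do not carry over. Pictures are saved under pics/ and viewed, at most 14 in all, crops included, and the job is handed in when it is done.

```bash
mkdir -p pics; ls
```

Run:
```python
from station import monitor, eyes, bot
import cv2
for n in("side","top"):
    cv2.imwrite(f"pics/{n}0.png",eyes.read_camera(n)); print(n,eyes.camera_info(n))
o=monitor.get_obs();print(o['t'],o['eef_pos'],o['tool_rot'],o['contact_force'])
```

```text
pics
side {'vertical_fov': 56.33060761120753, 'cx': 316.85682300367273, 'cy': 243.38115079086268, 'view': array([[ 0.97500054, -0.22209613, -0.0068749 , -0.48740159],
       [ 0.17253886,  0.73722347,  0.65324719, -0.103773  ],
       [-0.14001534, -0.63810255,  0.75711349, -0.7890165 ],
       [ 0.        ,  0.        ,  0.        ,  1.        ]])}
top {'vertical_fov': 54.53892062485364, 'cx': 328.4587006984359, 'cy': 238.23363051912395, 'view': array([[ 0.01915169, -0.99977359,  0.00927228, -0.03019818],
       [ 0.99795713,  0.0196806 ,  0.06078032, -0.52652754],
       [-0.06094905,  0.00808929,  0.9981081 , -0.70881469],
       [ 0.        ,  0.        ,  0.        ,  1.        ]])}
0.1 [0.25445983 0.6246384  0.23043827] [-9.07293073e-05  1.92183695e-01  9.81358625e-01 -8.17869360e-04] [ 1.27534642 -0.13154764  0.34068106]
```

View pics/top0.png

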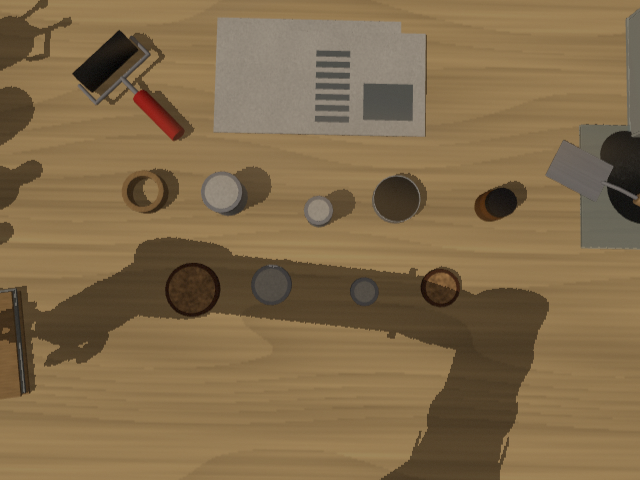

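View pics/side0.png

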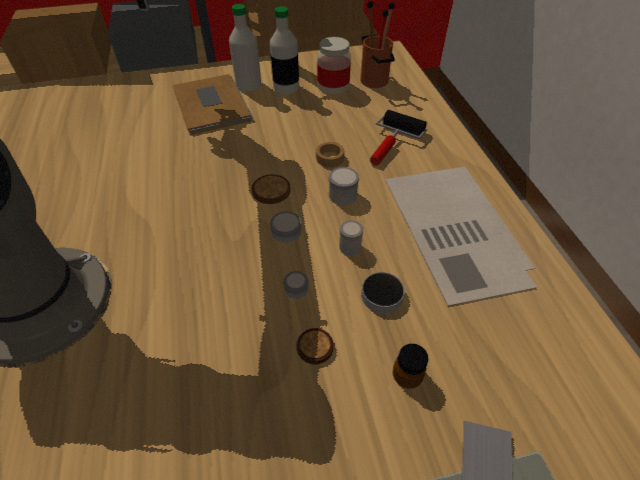

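The top view shows, left to right: back row tape (144,191), tall wide tin (223,193), tall narrow tin (318,210), dish (397,198), jar (495,204). In the front row are the wide stand (192,289), flat wide tin (271,284), flat narrow tin (364,291) and narrow stand (440,287). The side view shows the same layout, with nothing occluded. I'll enlarge both.

Run:
```python
import cv2
def crop(n,x0,y0,x1,y1,s,out):
    im=cv2.imread(n)[y0:y1,x0:x1]; im=cv2.convertScaleAbs(im,alpha=1.5)
    im=cv2.resize(im,None,fx=s,fy=s,interpolation=cv2.INTER_CUBIC)
    for x in range(-(-x0//10)*10,x1,10):
        L=10 if x%50 else 22; cv2.line(im,((x-x0)*s,0),((x-x0)*s,L),(0,255,255),1)
        if x%50==0: cv2.line(im,((x-x0)*s,0),((x-x0)*s,im.shape[0]),(0,255,255),1);cv2.putText(im,str(x),((x-x0)*s+2,12),0,.45,(0,0,255),1)
    for y in range(-(-y0//10)*10,y1,10):
        cv2.line(im,(0,(y-y0)*s),(10,(y-y0)*s),(0,255,255),1)
        if y%50==0: cv2.line(im,(0,(y-y0)*s),(im.shape[1],(y-y0)*s),(0,255,255),1);cv2.putText(im,str(y),(2,(y-y0)*s-2),0,.45,(0,0,255),1)
    cv2.imwrite(out,im)
crop("pics/top0.png",155,165,355,315,4,"pics/tA.png")
crop("pics/top0.png",320,165,520,315,4,"pics/tB.png")
crop("pics/side0.png",240,140,440,290,4,"pics/sA.png")
crop("pics/side0.png",240,250,440,390,4,"pics/sB.png")
```

```text
(no output)
```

View pics/tA.png

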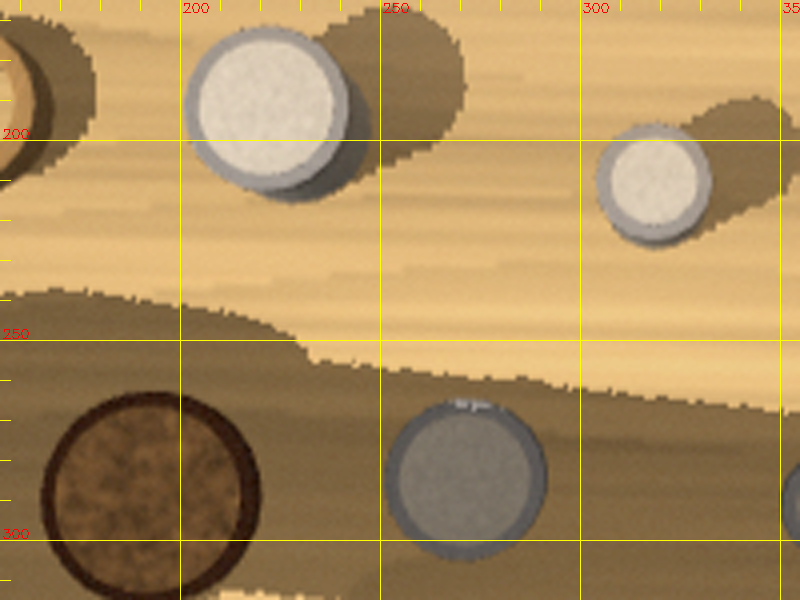

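View pics/tB.png

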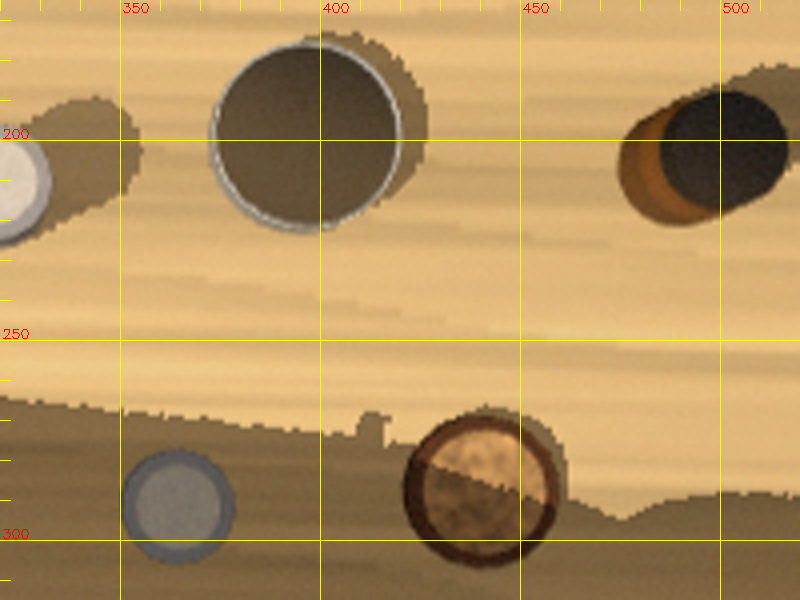

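View pics/sA.png

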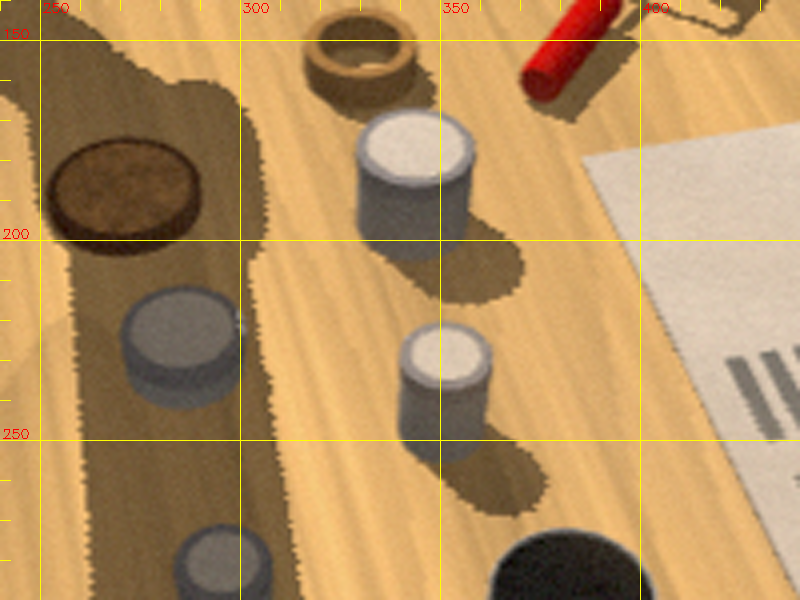

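View pics/sB.png

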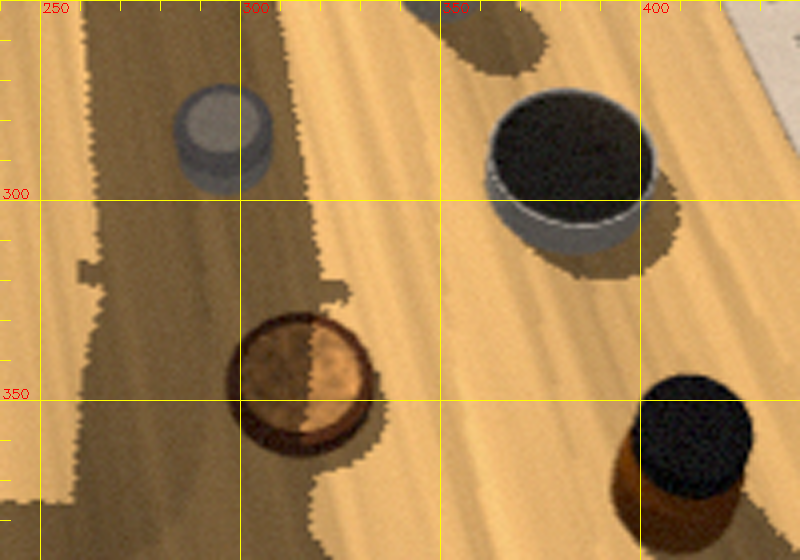

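The crops give centres (px):

| Thing | Top | Side |
|---|---|---|
| wide tall lid | (221.6,192.3) | (343.8,176.5) |
| narrow tall lid | (318.5,210.4) | (351.1,228.6) |
| wide flat lid | (271.5,284.5) | (286,222.3) |
| narrow flat lid | (364.9,291.6) | (295.6,280.9) |
| wide cork | (192,289.2) | (271.3,186.5) |
| narrow cork | (440.3,287.8) | (315,344.3) |

Next I'll triangulate them.

Create tri.py:
```python
import numpy as np, cv2
from station import eyes
def cam(n):
    c=eyes.camera_info(n); f=240/np.tan(np.radians(c["vertical_fov"])/2)
    return np.array([[f,0,c["cx"]],[0,f,c["cy"]],[0,0,1]])@np.diag([1,-1,-1.])@c["view"][:3]
PT,PS=cam("top"),cam("side")
def tri(a,b):
    X=cv2.triangulatePoints(PT,PS,np.array(a,float),np.array(b,float)); X=X[:3,0]/X[3,0]
    e=[np.linalg.norm((P@[*X,1])[:2]/(P@[*X,1])[2]-p) for P,p in((PT,a),(PS,b))]
    return X,e
def atz(P,p,z):
    A=np.c_[P[:,0],P[:,1],-np.array([*p,1])]; return np.linalg.solve(A,-(P[:,2]*z+P[:,3]))[:2]
```

Run:
```python
from tri import *
D=dict(WT=((221.6,192.3),(343.8,176.5),.054),NT=((318.5,210.4),(351.1,228.6),.054),WF=((271.5,284.5),(286,222.3),.026),
NF=((364.9,291.6),(295.6,280.9),.026),SW=((192,289.2),(271.3,186.5),.012),SN=((440.3,287.8),(315,344.3),.012),dish=((396.8,199.2),(383,289.3),.022),jar=((501,202.8),(413.3,359),.062))
for k,(a,b,z) in D.items():
    X,e=tri(a,b); print(k,X.round(4),np.round(e,2),"top@z",atz(PT,a,z).round(4),"side@z",atz(PS,b,z).round(4))
print("tape",atz(PT,(144,190),.024))
```

```text
WT [0.5891 0.1397 0.0555] [0.25 0.19] top@z [0.5897 0.1399] side@z [0.5893 0.1414]
NT [ 0.5647 -0.004   0.0559] [0.51 0.45] top@z [ 0.5657 -0.0041] side@z [ 0.5645 -0.0023]
WF [0.4538 0.0654 0.028 ] [0.24 0.2 ] top@z [0.454  0.0656] side@z [0.4536 0.0674]
NF [ 0.4454 -0.0768  0.0278] [0.44 0.42] top@z [ 0.4459 -0.0771] side@z [ 0.4448 -0.0753]
SW [0.4435 0.1895 0.0145] [0.32 0.25] top@z [0.4439 0.1902] side@z [0.4433 0.1925]
SN [ 0.4529 -0.1956  0.0126] [0.29 0.3 ] top@z [ 0.4533 -0.1959] side@z [ 0.4525 -0.1952]
dish [ 0.5892 -0.1248  0.0227] [0.17 0.17] top@z [ 0.5895 -0.125 ] side@z [ 0.5891 -0.1244]
jar [ 0.582  -0.2741  0.0569] [0.1  0.11] top@z [ 0.5814 -0.2722] side@z [ 0.5802 -0.2763]
tape [0.59552838 0.26634012]
```

The triangulated heights agree with the text to about 2 mm, and the spacing fits. With the tool turned by −0.387, tool x is −x, tool y is +y and z points down. I'll start with the wide tall tin.

Units first: shifts go in shares of 50 mm and turns go in shares of 90 degrees. So -0.0346 m is -0.692, -0.024 m is -0.48, -0.129 rad / 1.5708 = -0.0821.

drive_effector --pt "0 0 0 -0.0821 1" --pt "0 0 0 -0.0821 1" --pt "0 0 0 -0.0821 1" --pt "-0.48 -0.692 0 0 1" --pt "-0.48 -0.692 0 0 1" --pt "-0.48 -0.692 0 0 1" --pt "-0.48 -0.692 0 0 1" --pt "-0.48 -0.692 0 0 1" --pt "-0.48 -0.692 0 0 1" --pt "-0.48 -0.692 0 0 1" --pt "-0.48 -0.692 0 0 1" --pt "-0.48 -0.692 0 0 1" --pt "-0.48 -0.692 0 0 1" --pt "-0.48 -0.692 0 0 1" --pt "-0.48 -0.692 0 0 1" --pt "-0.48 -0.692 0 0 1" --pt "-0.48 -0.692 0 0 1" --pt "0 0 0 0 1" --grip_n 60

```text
refused: steps[0]: [0, 0, 0, -0.0821, 1] is not of type 'number' (schema: type "number"). Nothing was moved.
```

Refused on format, not on reach. It needs one flat list, 5 numbers to a row, no inner brackets.

drive_effector --steps '[0,0,0,-0.0821,1,0,0,0,-0.0821,1,0,0,0,-0.0821,1,-0.48,-0.692,0,0,1,-0.48,-0.692,0,0,1,-0.48,-0.692,0,0,1,-0.48,-0.692,0,0,1,-0.48,-0.692,0,0,1,-0.48,-0.692,0,0,1,-0.48,-0.692,0,0,1,-0.48,-0.692,0,0,1,-0.48,-0.692,0,0,1,-0.48,-0.692,0,0,1,-0.48,-0.692,0,0,1,-0.48,-0.692,0,0,1,-0.48,-0.692,0,0,1,-0.48,-0.692,0,0,1,0,0,0,0,1]' --grip_n 60

```text
t: 1.9
eef_pos: [0.5936, 0.1331, 0.231]
tool_rot: [0.001, 0.005, 1.0, -0.002]
contact_force: [-0.4, -0.6, -0.1]
gripper_width: 1.008
grasp_force: 0.0
```

```bash
python3 -c "
from station import monitor as m
o=m.get_obs();print(o['eef_pos'],o['tool_rot'],o['contact_force'],o['q'])"
```

```text
[0.59356271 0.13312077 0.23104492] [ 6.76178850e-04  4.86390710e-03  9.99986073e-01 -1.93355429e-03] [-0.42618627 -0.58840265 -0.08372284] [-0.44223469  0.36808398  0.15169129  1.73096509 -0.05810263  1.04700918
  1.28958339]
```

To row units: 0.04 m is 0.8.

drive_effector --steps '[0,0,0.8,0,1,0,0,0.8,0,1,0,0,0,0,1,0,0,0,0,1,0,0,0,0,1]'

```text
t: 2.4
eef_pos: [0.592, 0.1414, 0.1534]
tool_rot: [0.001, -0.0, 1.0, 0.001]
contact_force: [-0.4, 0.3, 0.6]
gripper_width: 1.0
grasp_force: 0.0
```

To row units: 0.03 m is 0.6, 0.0027 m is 0.054.

drive_effector --steps '[0.054,-0.02,0.6,0,1,0,0,0.6,0,1,0,0,0.6,0,1,0,0,0.5,0,1,0,0,0.4,0,1,0,0,0,0,1,0,0,0,0,1]'

```text
t: 3.1
eef_pos: [0.5893, 0.1402, 0.018]
tool_rot: [0.001, -0.0, 1.0, 0.0]
contact_force: [-0.1, -0.2, 0.2]
gripper_width: 0.994
grasp_force: 0.0
```

Run:
```python
from station import eyes
import cv2
im=eyes.read_camera("side")[90:270,240:440]
cv2.imwrite("pics/g1.png",cv2.resize(cv2.convertScaleAbs(im,alpha=1.5),None,fx=3,fy=3))
```

```text
(no output)
```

View pics/g1.png

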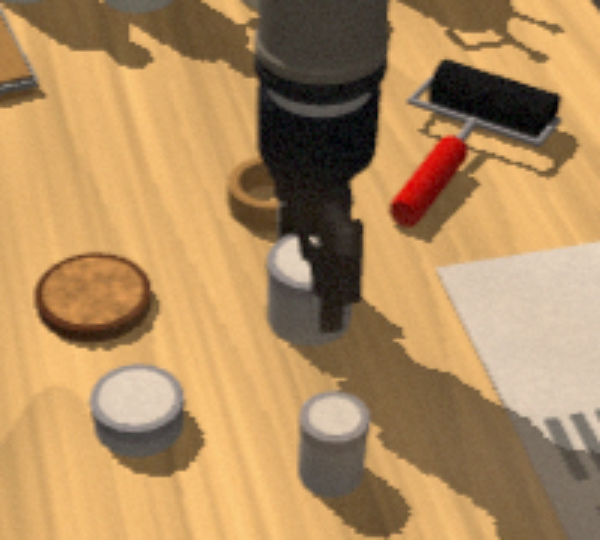

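The open fingers straddle the wide tall tin, with the near fingertip at about (350,200) in the full side picture. I'll close, and work out that fingertip's height.

Run:
```python
from tri import *
for z in(0.01,.018,.025,.031):
    p=PS@[.589,.093,z,1]; print(z,(p[:2]/p[2]).round(1))
```

```text
0.01 [349. 208.]
0.018 [349.2 205.2]
0.025 [349.3 202.7]
0.031 [349.5 200.6]
```

drive_effector --steps '[0,0,0,0,0.6,0,0,0,0,0.6,0,0,0,0,0.6,0,0,0,0,0.6,0,0,0,0,0.6,0,0,0,0,0.6,0,0,0,0,0.6]' --grip_n 60

```text
t: 3.85
eef_pos: [0.5894, 0.1404, 0.0183]
tool_rot: [0.001, -0.0, 1.0, 0.001]
contact_force: [-0.2, 0.5, 8.2]
gripper_width: 0.71
grasp_force: 63.9
```

The open tips sit about 13 mm above TCP, as stated, and the grip is good. Next is lift and carry.

To row units: -0.04 m is -0.8, 0.018 m is 0.36.

drive_effector --steps '[0,0,-0.4,0,0.6,0,0,-0.6,0,0.6,0,0,-0.8,0,0.6,0,0,0,0,0.6,0.36,0.12,0,0,0.6,0.64,0.224,0,0,0.6,0.64,0.224,0,0,0.6,0.64,0.224,0,0,0.6,0.634,0.22,0,0,0.6,0,0,0,0,0.6,0,0,0,0,0.6,0,0,0,0,0.6,0,0,0,0,0.6]'

```text
t: 5.15
eef_pos: [0.4433, 0.1899, 0.1063]
tool_rot: [0.0, 0.001, 1.0, -0.0]
contact_force: [0.2, 0.6, -2.8]
gripper_width: 0.714
grasp_force: 65.7
```

Run:
```python
from station import eyes
import cv2
im=eyes.read_camera("side")[60:240,200:440]
cv2.imwrite("pics/g2.png",cv2.resize(cv2.convertScaleAbs(im,alpha=1.5),None,fx=3,fy=3))
```

```text
(no output)
```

View pics/g2.png

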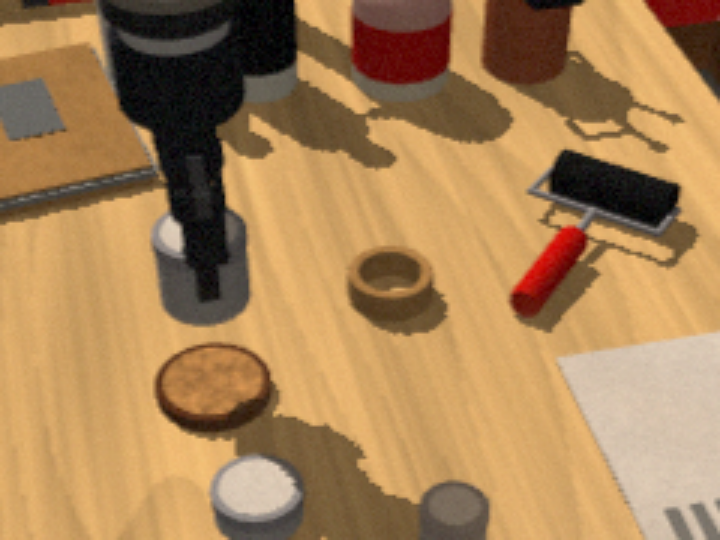

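The tin is upright in the grip above the wide stand, so I'll lower it.

To row units: 0.03 m is 0.6, 0.001 m is 0.02.

drive_effector --steps '[0,0.02,0.6,0,0.6,0,0,0.5,0,0.6,0,0,0.2,0,0.6,0,0,0.08,0,0.6,0,0,0.08,0,0.6,0,0,0.04,0,0.6,0,0,0,0,0.6,0,0,0,0,0.6,0,0,0,0,0.6]'

```text
t: 6.1
eef_pos: [0.4426, 0.1916, 0.0318]
tool_rot: [0.0, -0.0, 1.0, 0.0]
contact_force: [0.5, -0.3, -2.1]
gripper_width: 0.706
grasp_force: 65.7
```

To row units: 0.001 m is 0.02, -0.0005 m is -0.01.

drive_effector --steps '[-0.01,0,0.02,0,0.6,0,0,0.02,0,0.6,0,0,0,0,0.6,0,0,0,0,0.6,0,0,0,0,0.6]'

```text
t: 6.6
eef_pos: [0.443, 0.1915, 0.0302]
tool_rot: [0.0, -0.0, 1.0, 0.0]
contact_force: [-3.3, -0.9, 10.3]
gripper_width: 0.711
grasp_force: 67.4
```

To row units: -0.045 m is -0.9, -0.031 m is -0.62.

drive_effector --steps '[0,0,0,0,1,0,0,0,0,1,0,0,0,0,1,0,0,0,0,1,0,0,0,0,1,0,0,-0.2,0,1,0,0,-0.8,0,1,0,0,-0.9,0,1,0,0,0,0,1,-0.052,-0.62,0,0,1,-0.054,-0.62,0,0,1,-0.054,-0.63,0,0,1,-0.054,-0.63,0,0,1,0,0,0,0,1,0,0,0,0,1,0,0,0,0,1,0,0,0,0,1]'

```text
t: 8.3
eef_pos: [0.4535, 0.0676, 0.1243]
tool_rot: [-0.0, -0.001, 1.0, 0.0]
contact_force: [-1.0, -0.4, -0.5]
gripper_width: 1.001
grasp_force: 0.0
```

Run:
```python
from station import eyes
import cv2
im=eyes.read_camera("side")
cv2.imwrite("pics/g3.png",cv2.convertScaleAbs(im,alpha=1.5))
im=im[130:270,230:390]
cv2.imwrite("pics/g3c.png",cv2.resize(cv2.convertScaleAbs(im,alpha=1.5),None,fx=4,fy=4,interpolation=2))
```

```text
(no output)
```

View pics/g3c.png

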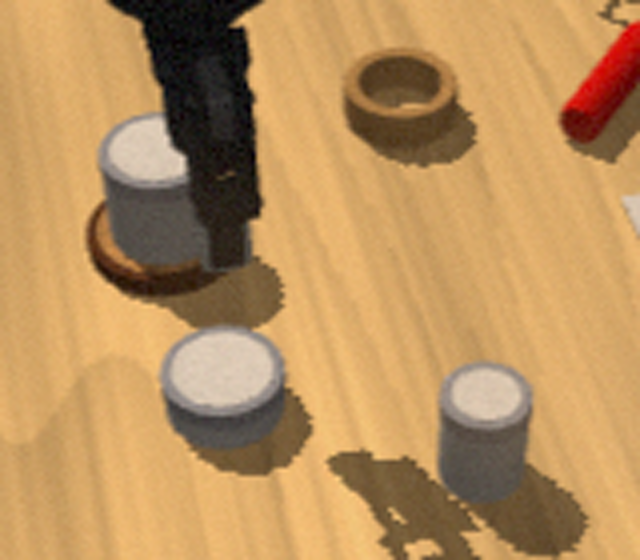

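The wide tall tin stands well on its stand, and the wide flat tin is in clear view. I'll descend on the flat one.

To row units: 0.04 m is 0.8, -0.0013 m is -0.026.

drive_effector --steps '[0,-0.026,0.8,0,1,0,0,0.8,0,1,0,0,0.5,0,1,0,0,0.24,0,1,0,0,0.1,0,1,0,0,0,0,1,0,0,0,0,1,0,0,0,0,1]'

```text
t: 9.15
eef_pos: [0.4544, 0.0654, 0.0034]
tool_rot: [0.001, -0.0, 1.0, 0.0]
contact_force: [-0.1, -0.5, 0.1]
gripper_width: 1.001
grasp_force: 0.0
```

drive_effector --steps '[0,0,0,0,0.6,0,0,0,0,0.6,0,0,0,0,0.6,0,0,0,0,0.6,0,0,0,0,0.6,0,0,0,0,0.6,0,0,0,0,0.6]' --grip_n 60

```text
t: 9.85
eef_pos: [0.454, 0.0654, 0.0033]
tool_rot: [0.001, -0.0, 1.0, 0.0]
contact_force: [-2.8, 0.3, 12.0]
gripper_width: 0.708
grasp_force: 62.1
```

To row units: -0.045 m is -0.9, -0.04 m is -0.8.

drive_effector --steps '[0,0,-0.4,0,0.6,0,0,-0.8,0,0.6,0,0,-0.9,0,0.6,0,0,0,0,0.6,0.04,0.4,0,0,0.6,0.06,0.7,0,0,0.6,0.06,0.72,0,0,0.6,0.054,0.7,0,0,0.6,0,0,0,0,0.6,0,0,0,0,0.6,0,0,0,0,0.6,0,0,0,0,0.6]'

```text
t: 11.05
eef_pos: [0.4427, 0.1895, 0.107]
tool_rot: [-0.0, 0.001, 1.0, -0.0]
contact_force: [0.1, 0.4, -1.7]
gripper_width: 0.703
grasp_force: 66.9
```

Run:
```python
from station import eyes
import cv2
im=eyes.read_camera("side")[100:240,230:390]
cv2.imwrite("pics/g4.png",cv2.resize(cv2.convertScaleAbs(im,alpha=1.5),None,fx=4,fy=4,interpolation=2))
```

```text
(no output)
```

View pics/g4.png

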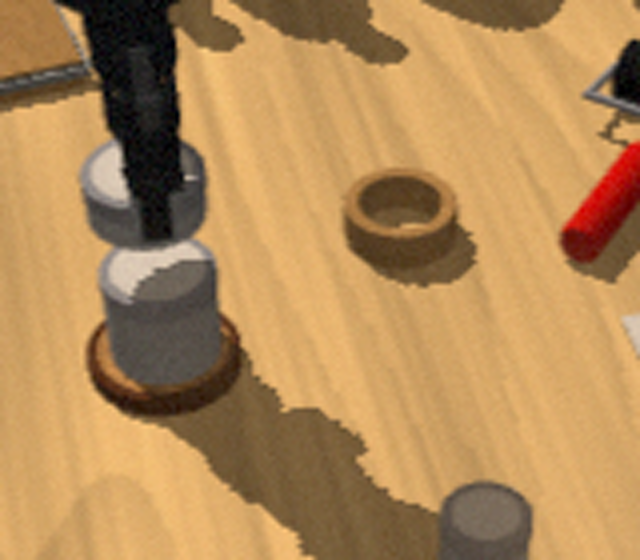

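The flat tin is held level above the tall one, and the tall one looks centred on its stand. I'll lower the flat tin.

To row units: 0.02 m is 0.4, 0.0018 m is 0.036.

```bash
python3 -c "
from tri import *
print(atz(PS,(269.5,167.5),.066))"
```

```text
[0.44373779 0.19027632]
```

drive_effector --steps '[-0.01,0.036,0.4,0,0.6,0,0,0.2,0,0.6,0,0,0.08,0,0.6,0,0,0.04,0,0.6,0,0,0,0,0.6,0,0,0,0,0.6,0,0,0,0,0.6]'

```text
t: 11.8
eef_pos: [0.4436, 0.193, 0.0717]
tool_rot: [0.0, -0.0, 1.0, 0.0]
contact_force: [-0.0, 0.1, -1.8]
gripper_width: 0.702
grasp_force: 66.9
```

To row units: -0.0015 m is -0.03, 0.001 m is 0.02.

drive_effector --steps '[0,-0.03,0.02,0,0.6,0,0,0.02,0,0.6,0,0,0,0,0.6,0,0,0,0,0.6,0,0,0,0,0.6]'

```text
t: 12.3
eef_pos: [0.4434, 0.1912, 0.0694]
tool_rot: [0.0, -0.0, 1.0, -0.0]
contact_force: [0.1, -2.5, 2.7]
gripper_width: 0.704
grasp_force: 67.5
```

To row units: -0.0327 m is -0.654, -0.0203 m is -0.406.

drive_effector --steps '[0,0,0,0,1,0,0,0,0,1,0,0,0,0,1,0,0,0,0,1,0,0,0,0,1,0,0,-0.2,0,1,0,0,-0.6,0,1,0,0,-0.6,0,1,0,0,0,0,1,-0.406,-0.648,0,0,1,-0.406,-0.648,0,0,1,-0.406,-0.648,0,0,1,-0.406,-0.648,0,0,1,-0.406,-0.648,0,0,1,-0.402,-0.654,0,0,1,0,0,0,0,1,0,0,0,0,1,0,0,0,0,1,0,0,0,0,1]'

```text
t: 14.2
eef_pos: [0.5643, -0.0017, 0.1392]
tool_rot: [-0.0, -0.001, 1.0, 0.0]
contact_force: [0.2, -0.1, -0.1]
gripper_width: 0.999
grasp_force: 0.0
```

Run:
```python
from station import eyes
import cv2
for n in("top","side"): cv2.imwrite(f"pics/h_{n}.png",cv2.convertScaleAbs(eyes.read_camera(n),alpha=1.4))
a=cv2.imread("pics/h_side.png")[130:270,230:390]
cv2.imwrite("pics/g5.png",cv2.resize(a,None,fx=4,fy=4,interpolation=2))
```

```text
(no output)
```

View pics/g5.png

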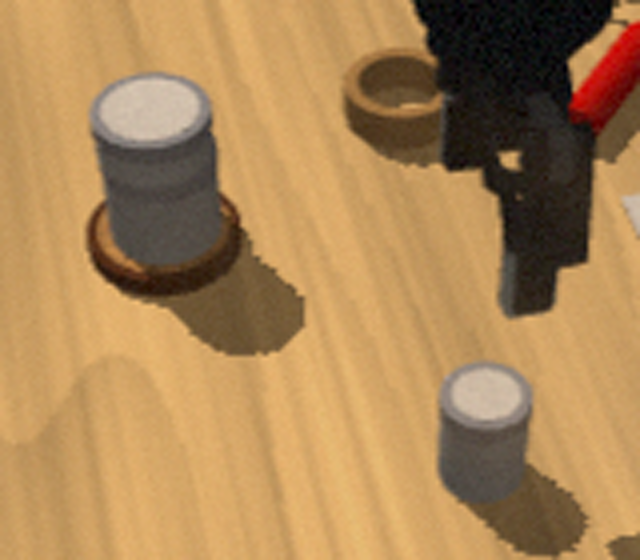

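The wide stack is upright and well centred. Next I'll descend on the narrow tall tin.

To row units: 0.03 m is 0.6, 0.02 m is 0.4.

drive_effector --steps '[-0.01,-0.036,0.6,0,1,0,0,0.6,0,1,0,0,0.6,0,1,0,0,0.4,0,1,0,0,0.22,0,1,0,0,0,0,1,0,0,0,0,1,0,0,0,0,1]'

```text
t: 15.1
eef_pos: [0.5664, -0.005, 0.0195]
tool_rot: [0.001, -0.0, 1.0, 0.0]
contact_force: [0.0, 0.5, 0.5]
gripper_width: 0.996
grasp_force: 0.0
```

drive_effector --steps '[0,0,0,0,0.35,0,0,0,0,0.35,0,0,0,0,0.35,0,0,0,0,0.35,0,0,0,0,0.35,0,0,0,0,0.35,0,0,0,0,0.35,0,0,0,0,0.35]' --grip_n 60

```text
t: 15.9
eef_pos: [0.566, -0.0049, 0.019]
tool_rot: [0.001, -0.0, 1.0, 0.0]
contact_force: [-1.5, -0.1, 4.3]
gripper_width: 0.501
grasp_force: 60.5
```

To row units: -0.04 m is -0.8, -0.034 m is -0.68.

drive_effector --steps '[0,0,-0.4,0,0.35,0,0,-0.6,0,0.35,0,0,-0.8,0,0.35,0,0,0,0,0.35,0.25,-0.412,0,0,0.35,0.4,-0.68,0,0,0.35,0.4,-0.68,0,0,0.35,0.4,-0.68,0,0,0.35,0.4,-0.68,0,0,0.35,0.4,-0.68,0,0,0.35,0,0,0,0,0.35,0,0,0,0,0.35,0,0,0,0,0.35,0,0,0,0,0.35]'

```text
t: 17.3
eef_pos: [0.4536, -0.1945, 0.1081]
tool_rot: [-0.0, -0.001, 1.0, 0.0]
contact_force: [-1.5, 0.1, -1.3]
gripper_width: 0.499
grasp_force: 61.3
```

To row units: 0.03 m is 0.6, 0.025 m is 0.5.

drive_effector --steps '[0,-0.016,0.6,0,0.35,0,0,0.5,0,0.35,0,0,0.2,0,0.35,0,0,0.1,0,0.35,0,0,0.08,0,0.35,0,0,0.02,0,0.35,0,0,0,0,0.35,0,0,0,0,0.35,0,0,0,0,0.35]'

```text
t: 18.2
eef_pos: [0.4533, -0.1966, 0.0338]
tool_rot: [0.0, -0.0, 1.0, -0.0]
contact_force: [-0.1, -0.5, -2.4]
gripper_width: 0.501
grasp_force: 61.3
```

To row units: 0.001 m is 0.02.

drive_effector --steps '[0,0.02,0.02,0,0.35,0,0,0.02,0,0.35,0,0,0.02,0,0.35,0,0,0,0,0.35,0,0,0,0,0.35,0,0,0,0,0.35]'

```text
t: 18.8
eef_pos: [0.453, -0.1954, 0.031]
tool_rot: [0.0, -0.0, 1.0, 0.0]
contact_force: [-3.5, 2.4, 9.7]
gripper_width: 0.501
grasp_force: 62.5
```

To row units: -0.045 m is -0.9, -0.04 m is -0.8.

drive_effector --steps '[0,0,0,0,1,0,0,0,0,1,0,0,0,0,1,0,0,0,0,1,0,0,0,0,1,0,0,-0.2,0,1,0,0,-0.8,0,1,0,0,-0.9,0,1,0,0,0,0,1,0.038,0.596,0,0,1,0.038,0.596,0,0,1,0.038,0.596,0,0,1,0.04,0.596,0,0,1,0,0,0,0,1,0,0,0,0,1,0,0,0,0,1,0,0,0,0,1]'

```text
t: 20.5
eef_pos: [0.4452, -0.0775, 0.1254]
tool_rot: [0.0, 0.001, 1.0, -0.0]
contact_force: [0.6, -0.3, 0.5]
gripper_width: 0.998
grasp_force: 0.0
```

Run:
```python
from station import eyes
import cv2
a=cv2.convertScaleAbs(eyes.read_camera("side"),alpha=1.4)[240:380,240:440]
cv2.imwrite("pics/g6.png",cv2.resize(a,None,fx=4,fy=4,interpolation=2))
```

```text
(no output)
```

View pics/g6.png

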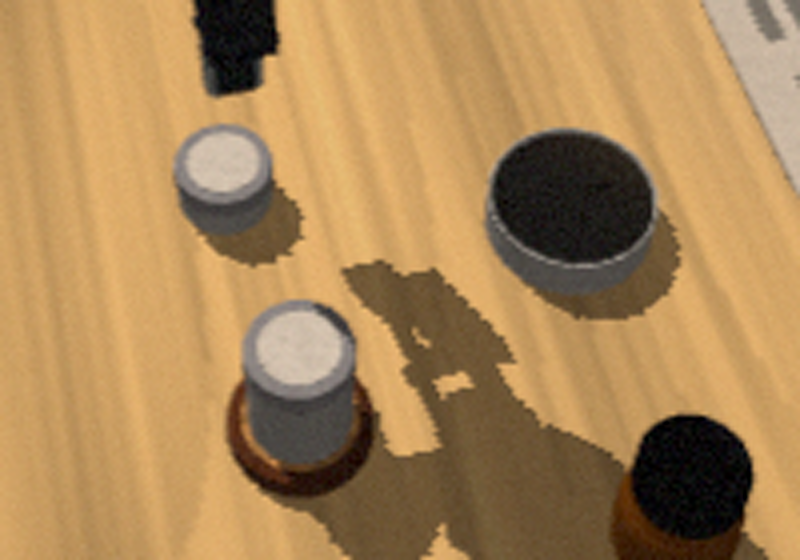

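The narrow tall tin is upright and centred on its stand, with its lid at about (314.8,326.3). I'll take the flat one.

To row units: 0.04 m is 0.8, 0.025 m is 0.5.

```bash
python3 -c "
from tri import *
print(atz(PS,(314.8,326.3),.066))"
```

```text
[ 0.45297352 -0.19402325]
```

drive_effector --steps '[0,0.016,0.8,0,1,0,0,0.8,0,1,0,0,0.5,0,1,0,0,0.24,0,1,0,0,0.1,0,1,0,0,0,0,1,0,0,0,0,1,0,0,0,0,1]'

```text
t: 21.35
eef_pos: [0.4462, -0.0756, 0.0043]
tool_rot: [0.001, -0.0, 1.0, -0.0]
contact_force: [0.5, 0.1, -0.7]
gripper_width: 1.002
grasp_force: 0.0
```

drive_effector --steps '[0,0,0,0,0.35,0,0,0,0,0.35,0,0,0,0,0.35,0,0,0,0,0.35,0,0,0,0,0.35,0,0,0,0,0.35,0,0,0,0,0.35,0,0,0,0,0.35]' --grip_n 60

```text
t: 22.15
eef_pos: [0.4454, -0.0755, 0.0039]
tool_rot: [0.0, -0.0, 1.0, 0.0]
contact_force: [-1.8, 1.0, 10.1]
gripper_width: 0.496
grasp_force: 59.5
```

To row units: -0.045 m is -0.9, -0.04 m is -0.8.

drive_effector --steps '[0,0,-0.4,0,0.35,0,0,-0.8,0,0.35,0,0,-0.9,0,0.35,0,0,0,0,0.35,-0.032,-0.4,0,0,0.35,-0.04,-0.66,0,0,0.35,-0.04,-0.68,0,0,0.35,-0.04,-0.654,0,0,0.35,0,0,0,0,0.35,0,0,0,0,0.35,0,0,0,0,0.35,0,0,0.4,0,0.35,0,0,0.2,0,0.35,0,0,0.08,0,0.35,0,0,0.02,0,0.35,0,0,0,0,0.35,0,0,0,0,0.35,0,0,0,0,0.35]'

```text
t: 23.95
eef_pos: [0.4532, -0.1953, 0.0738]
tool_rot: [0.0, -0.0, 1.0, -0.0]
contact_force: [-0.1, 0.8, -1.2]
gripper_width: 0.494
grasp_force: 61.4
```

To row units: 0.001 m is 0.02, 0.0007 m is 0.014.

drive_effector --steps '[0,0,0.02,0,0.35,0,0,0.02,0,0.35,0,0,0.02,0,0.35,0,0,0.014,0,0.35,0,0,0,0,0.35,0,0,0,0,0.35,0,0,0,0,0.35]'

```text
t: 24.65
eef_pos: [0.453, -0.1953, 0.07]
tool_rot: [0.0, -0.0, 1.0, 0.0]
contact_force: [-1.5, 0.4, 4.8]
gripper_width: 0.497
grasp_force: 62.4
```

Contact confirmed, so I'll release, rise well clear, and check from both cameras.

To row units: 0.045 m is 0.9, -0.04 m is -0.8.

drive_effector --steps '[0,0,0,0,1,0,0,0,0,1,0,0,0,0,1,0,0,0,0,1,0,0,0,0,1,0,0,-0.2,0,1,0,0,-0.6,0,1,0,0,-0.8,0,1,0,0,-0.8,0,1,0,0.8,-0.4,0,1,0,0.9,0,0,1,0,0.9,0,0,1,0,0,0,0,1,0,0,0,0,1,0,0,0,0,1,0,0,0,0,1,0,0,0,0,1]'

```text
t: 26.35
eef_pos: [0.4528, -0.0664, 0.2096]
tool_rot: [-0.0, 0.001, 1.0, -0.0]
contact_force: [-0.1, -0.3, 0.7]
gripper_width: 1.002
grasp_force: 0.0
```

Run:
```python
from station import eyes
import cv2
a=cv2.convertScaleAbs(eyes.read_camera("side"),alpha=1.4)[130:390,230:450]
cv2.imwrite("pics/f1.png",cv2.resize(a,None,fx=2.3,fy=2.3,interpolation=2))
```

```text
(no output)
```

View pics/f1.png

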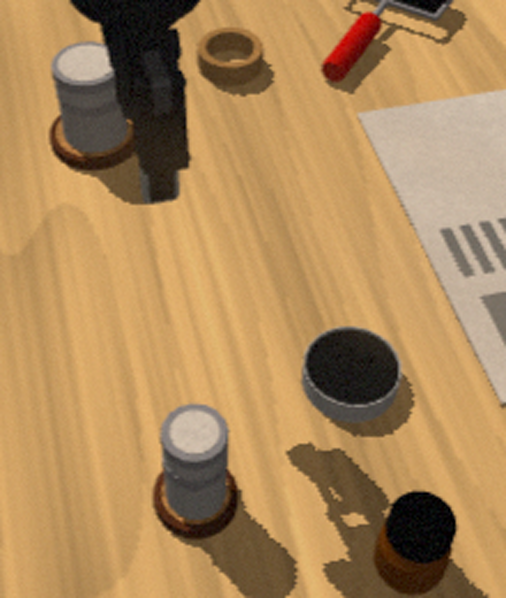

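Both stacks stand upright on their stands: wide lid at about (267,158) and narrow lid at about (314,319) in the full picture. The dish, jar and tape are unmoved and the gripper is clear, so I'm handing in.

```bash
python3 -c "
from station import bot
print(bot.hand_in())"
```

```text
the job is handed in; nothing more can be done
None
```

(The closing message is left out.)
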